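# Find and press the concealed catch of the trial-lens case

## Robot

A 6-joint arm with a two-finger parallel gripper is mounted at the origin on the work surface. World frame = base frame: x ahead of the robot, y to its left, z up, the work surface at z = 0. Lengths are in m, angles in rad, forces in N, time in s.
With the tool pointing down it reaches from about 0.35 to 0.975 m from the base axis. Payload 4.9 kg.
Tool frame: the origin (TCP) lies at the very end of the fingers, on their centre line; the grasp point (between the pads) lies 19 mm behind it; x points along the fingers, z is the direction in which the jaws open and shut, and the axes are right-handed (so a half turn about x gives the same grasp; the last joint's range is limited). The gripper opens to 85 mm and grips with 20 to 120 N. Pads are 22 mm wide; open, the fingers measure 114 mm over their backs; the gripper's body (76 mm by 85 mm) begins 54 mm behind the grasp point. The pads swing forward as they close: fully open they stand 13 mm farther back than shut.
Start: joints at [-1.287, 0.053, 1.613, -0, 1.476, -0.119], TCP at [0.245, -0.575, 0.231] pointing down, gripper open.
Joint ranges: [-3.01, 3.01], [-1.01, 2.22], [0.06, 2.58], [-1.02, 4.17], [0.09, 2.62], [-3.14, 3.14]. Speed limits (rad/s): [2.57, 2.57, 3.14, 3.14, 3.14, 3.14].

## Interface

Orientations are given as a rotation vector (axis times angle).
In Python, from station import ctrl, imaging gives the robot as it stands. The module is installed in compiled form; this text tells all that it offers.
- The arm moves only by the shell command python3 -m jog 'ROWS' [FORCE]. ROWS is JSON, a list that holds one entry, the list of rows, each a list of 5 numbers: the shift along the tool's x, y, z in m, then the turn about the tool's x in rad, then the closure, from -1 (fully open) to 1 (shut). A call has 1 to 12 rows; each row is the pose to reach, as a shift and turn from the pose measured when the call began, along the tool's axes at that moment; what a row does not reach only later rows make up. A row lasts 1/10 s, in which the tool goes at most 50 mm and 8.59 degrees, less where a joint would pass 70% of its speed; a pose out of reach is approached as far as the arm can. A call with a gripper value outside its range is refused whole. The fingers move at their own pace and stop on an object; FORCE is the grip in N (left out, the last holds). Time passes only in rows, so rows that repeat a pose let the fingers close. It gives the time, the measured TCP pose, the force and the opening at its end, in the units of the state.
- ctrl.get_obs(): the state, without advancing time (a new reading comes with each control period).
- imaging.get_image(name): name is "scene" or "top" or "wrist"; returns a dict with "color" (420x560x3 uint8, red, green, blue), "intrinsics" (3x3 intrinsics, pixels), "R" (3x3) and "t" (3): a world point X has camera coordinates R X + t. Camera axes: x right, y down, z forward; pixel columns grow to the right and rows downward; lengths in m; the calibration is good to about 2 mm. A picture is of the moment at which its call begins. There is no depth.
- ctrl.finish_job(): hands the job in, once; it reports no verdict.
The state is a dict: "t": time; "q": joint angles; "dq": joint speeds; "effort": joint torques, N m; "tool_pos": TCP position; "tool_rot": TCP orientation; "contact_force": force on the tool from outside, world axes, zero at the start; "wrist_torque": the same for the moment, N m; "opening": finger opening in m.
Only numpy, scipy, OpenCV 4.12 (cv2) and the standard library are available. Lean on these libraries where they do the work, as an engineer would, in place of code of your own. Each camera call takes 0.05 s, during which the arm holds its last target.

## Task

Open the trial-lens case on the desk: feel gently with the fingertips along the plain strip in its flat front deck for the flush, slightly recessed push plate of the concealed catch, and press that plate in until the clear lid is let go. Then take the hand away, so that the plate comes back out and the lid can spring right up. Never press hard, and leave the lens and the drop bottle on the deck and the small things on the desk where they are.

Things in the scene. Friction and masses are not known exactly. Their poses are not given: they have to be found in the camera images.
- case: Trial-lens case fixed on the desk: box 280 mm deep (x), 440 wide (y), 70 high, wooden walls; origin at the centre of its underside. The 80 mm of its top nearest the robot (its -x side) is a rigid flat deck of grey laminate, 70 mm above the desk; behind it, over rows of lenses, lies the clear lid, about level with the deck. It may be turned up to 0.25 rad.
- deck (a point): Middle of the plain strip in the front deck, at the level of the deck's top; axes as the case's. The rigid strip is level with the deck, of the same laminate, 50 mm (x) by 190 mm (y), with a hairline seam. The catch's push plate lies on its middle line, its centre anywhere from -60 to +60 mm along y from this point: the place differs every time; find it by touch or by its seam.
- catch (a joint): How far the push plate is pressed straight down, in m: 0 at rest, at most 0.007. The plate is 36 mm (x) by 50 mm (y), same laminate as the strip, its face at rest 2 mm below the strip, with a 1 mm gap around it. Spring return: about 2 N starts it, 5 N hold it fully in. The lid is let go at about 0.004.
- lid (a joint): Angle of the clear lid in rad: 0 shut, 1.25 right up. It is hinged along the far (+x) edge of the case and held shut by the catch; once let go it swings up by itself in about 3 s, its free edge rising beside the deck, and stays up.
- lid_edge (a point): Middle of the lid's free (near) edge; when shut, 40 mm toward the case's +x from the strip's middle line.
- lens: Loose trial lens: metal rim 38 mm across, 4 mm thick, with a 14 mm tab, lying on the left (+y) end of the deck beyond the strip, 155 to 190 mm from the deck's middle; origin under its centre. Not to be moved.
- penlight: Pen torch 130 mm long (its x), 13 mm thick, lying on the desk to the left of the case; origin under its middle. Not to be moved.
- drops: Small white eye-drop bottle, 28 mm across and 65 mm high, standing on the right (-y) end of the deck beyond the strip, 165 to 195 mm from the deck's middle; origin under its centre. Not to be moved.
- occluder: Black eye occluder: a flat disc 60 mm across on a handle, 190 mm long (its x) and 4 to 8 mm thick, lying on the desk to the right of the case; origin under its middle. Not to be moved.

How it is judged:
On the way, in this order (a step that is already met when the one before it is completed fails the run):
1. the push plate is pressed in far enough to let the lid go (more than 3 mm) (value of joint catch above 0.003 m), for 0.05 s.
2. the lid springs right up (value of joint lid above 1.1 rad), for 0.2 s.
At the end, for the whole second after the job is handed in: The lid stands open by more than 1.1 rad and is at rest, and the push plate is back out (pressed in less than 1 mm) (value of joint lid above 1.1 rad and velocity of joint lid below 0.1 rad/s and value of joint catch below 0.001 m); the robot touches nothing.
It fails at once if the robot presses anything harder than 100 N (contact force between any of the fingers, the arm and anything else above 100 N).
It fails at once if the loose lens, the pen torch, the drop bottle or the occluder is moved by more than 15 mm (distance of any of lens, penlight, drops, occluder from where it was at the start of the episode above 0.015 m).
It also fails if it takes over 51 s, if anything falls off the work surface, if the arm or the gripper's body presses on something with over 40 N, if the wrist force passes 120 N, or if a joint passes its speed limit or range.

## Working session

There is one attempt and no reset: what is moved stays moved. The work goes in short steps, Python scripts to look and compute and a shell command to move; the robot and the scene stay as the last step left them, time stands still between calls to the robot, and variables do not carry over. Pictures are saved under pics/ and viewed, and the job is handed in when it is done.

```bash
mkdir -p pics
python3 - <<'E'
from station import ctrl, imaging
import cv2, json
print(ctrl.get_obs())
for n in ["scene","top","wrist"]:
    d=imaging.get_image(n)
    cv2.imwrite(f"pics/{n}0.png",d["color"][:,:,::-1])
    print(n,d["intrinsics"].round(1).tolist(),d["R"].round(3).tolist(),d["t"].round(3).tolist())
E
```

```text
{'t': 0.0, 'q': array([-1.28697772e+00,  5.33614709e-02,  1.61432525e+00, -2.76613565e-06,
        1.47598303e+00, -1.18975583e-01]), 'dq': array([-6.83434548e-04, -2.53963024e-04, -1.97466099e-04,  4.20137204e-04,
       -9.79180730e-05, -1.72085267e-03]), 'effort': array([-1.88830505e-03, -3.93682981e+01, -3.70181465e+01, -3.01533046e-04,
        6.99072421e-03,  4.01683764e-06]), 'tool_pos': array([ 0.24482952, -0.574364  ,  0.23004149]), 'tool_rot': array([ 0.9088974 ,  1.37487412, -0.90668997]), 'contact_force': array([0.43037928, 1.09719168, 0.26661308]), 'wrist_torque': array([0.01289787, 0.01843074, 0.05236682]), 'opening': 0.08535678833440076}
scene [[534.7, 0.0, 271.4], [0.0, 534.7, 205.6], [0.0, 0.0, 1.0]] [[0.769, 0.639, 0.001], [0.494, -0.593, -0.636], [-0.405, 0.49, -0.772]] [-0.488, -0.259, 1.721]
top [[473.9, 0.0, 276.5], [0.0, 473.9, 208.4], [0.0, 0.0, 1.0]] [[-0.017, -1.0, -0.023], [-0.99, 0.02, -0.139], [0.139, 0.02, -0.99]] [0.01, 0.623, 1.191]
wrist [[294.0, 0.0, 278.3], [0.0, 294.0, 213.7], [0.0, 0.0, 1.0]] [[0.393, -0.92, -0.001], [-0.885, -0.378, 0.271], [-0.249, -0.105, -0.963]] [-0.625, -0.035, 0.378]
```

View pics/top0.png

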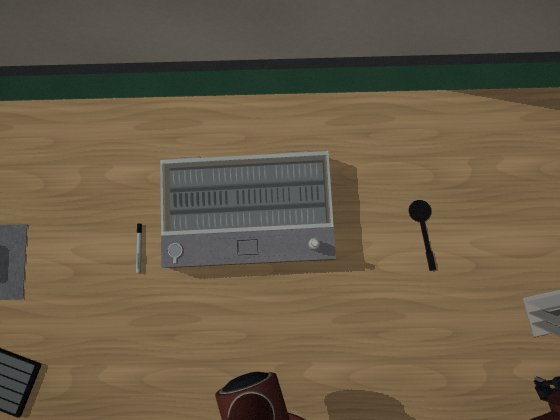

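View pics/scene0.png

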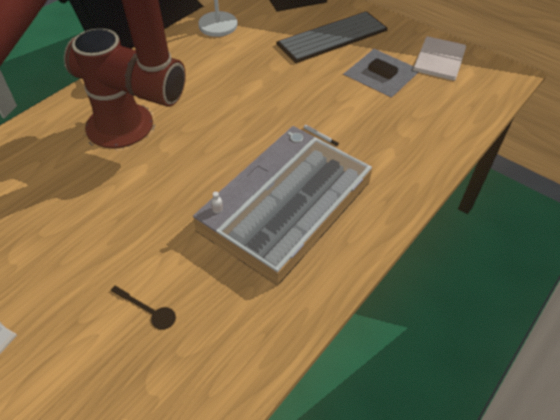

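The top view shows the case with its front deck towards the robot. There is a dark seam rectangle near pixel (247,247), the lens at (175,250) and the bottle at (314,243). I'll enlarge the deck.

```bash
cat > h.py <<'E'
import numpy as np
def ray(d,u,v,z):
    K,R,t=d["intrinsics"],np.array(d["R"]),np.array(d["t"])
    c=-R.T@t; r=R.T@np.linalg.solve(K,[u,v,1]); return c+r*(z-c[2])/r[2]
def proj(d,X):
    p=d["intrinsics"]@(d["R"]@np.array(X)+d["t"]); return p[:2]/p[2]
E
python3 - <<'E'
from station import imaging
import cv2
im=cv2.imread("pics/top0.png")[215:275,150:345]
im=cv2.resize(im,None,fx=4,fy=4,interpolation=cv2.INTER_CUBIC)
im=cv2.convertScaleAbs(im,alpha=1.8)
cv2.imwrite("pics/top0z.png",im)
E
```

```text
(no output)
```

View pics/top0z.png

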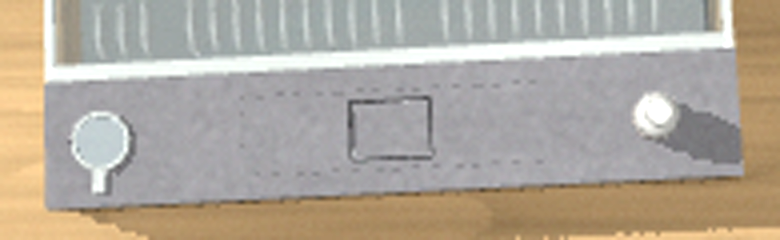

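The enlarged view shows the plate seam with zoom corners (348,100), (431,96), (433,156) and (352,160). The strip's hairline seam runs from x≈243 to 545. The deck's front corners are at (47,208) and (743,174).

Run:
```python
from station import ctrl,imaging
from h import *
from scipy.spatial.transform import Rotation as Ro
d=imaging.get_image("top")
f=lambda x,y,z=.07: ray(d,150+(x+.5)/4-.5,215+(y+.5)/4-.5,z)
P=[f(*p) for p in [(348,100),(431,96),(433,156),(352,160)]]
for p in P: print(p.round(4))
c=np.mean(P,0);print("plate",c.round(4),np.linalg.norm(P[0]-P[1]),np.linalg.norm(P[1]-P[2]))
A,B=f(47,208),f(743,174);print("front",A.round(4),B.round(4),np.linalg.norm(A-B))
for s in [(243,98),(252,174),(545,82),(545,162)]:print("strip",f(*s).round(4))
yv=(A-B)/np.linalg.norm(A-B); print("yaw",np.arctan2(-yv[0],yv[1]))
xv=np.array([yv[1],-yv[0],0]);m=(A+B)/2
print("plate rel front mid", (c-m)@yv,(c-m)@xv, "strip middle x axis is 40")
for n,q,z in [("lens",(100,143),.073),("drops",(655,113),.135)]:
    w=f(*q,z);print(n,(w-m)@yv,(w-m)@xv)
o=ctrl.get_obs();R=Ro.from_rotvec(o["tool_rot"]).as_matrix();print(R.round(3))
```

```text
[0.5419 0.1003 0.07  ]
[0.5435 0.0477 0.07  ]
[0.5057 0.0469 0.07  ]
[0.5041 0.098  0.07  ]
plate [0.5238 0.0732 0.07  ] 0.052626262943455064 0.03783539028002246
front [0.4774 0.2907 0.07  ] [ 0.4909 -0.1474  0.07  ] 0.43829142510356295
strip [0.5444 0.167  0.07  ]
strip [0.4964 0.1611 0.07  ]
strip [ 0.551  -0.0245  0.07  ]
strip [ 0.5006 -0.0236  0.07  ]
yaw 0.030946680778972207
plate rel front mid 0.000320767239915568 0.039655988326966325 strip middle x axis is 40
lens 0.1841765635628631 0.03903024450036997
drops -0.16265959328055254 0.036696744047952215
[[-0.     0.92   0.392]
 [ 0.001  0.392 -0.92 ]
 [-1.     0.    -0.001]]
```

View pics/wrist0.png

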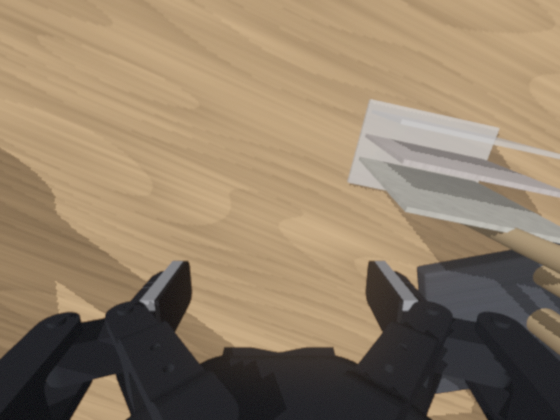

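The plate is well located. The seam measures 52.6×37.8 mm against an expected 52×38, and its centre is 39.7 mm behind the case front against an expected 40. Plate centre is (0.524, 0.073) and case yaw is about 0.03. I'll move above it at the current height, shut the fingers and turn +0.37.

```bash
python3 -m jog '[[[0,0.034,-0.032,0.1,1],[0,0.068,-0.064,0.2,1],[0,0.102,-0.096,0.3,1],[0,0.136,-0.128,0.37,1],[0,0.17,-0.16,0.37,1],[0,0.204,-0.192,0.37,1],[0,0.238,-0.224,0.37,1],[0,0.272,-0.256,0.37,1],[0,0.306,-0.288,0.37,1],[0,0.34,-0.32,0.37,1],[0,0.34,-0.32,0.37,1],[0,0.34,-0.32,0.37,1]]]' 20
cat > st.py <<'E'
from station import ctrl
from h import *
from scipy.spatial.transform import Rotation as Ro
o=ctrl.get_obs();R=Ro.from_rotvec(o["tool_rot"]).as_matrix()
print(o["t"],o["tool_pos"].round(4),o["contact_force"].round(2),round(o["opening"],4));print(R.round(3))
T=np.array([.522,.073,.07]);print("to target, tool axes",(R.T@(T-o["tool_pos"])).round(4))
E
python3 st.py
```

```text
t: 1.4
tool_pos: [0.4324, -0.1461, 0.2308]
tool_rot: [1.183, 1.227, -1.183]
contact_force: [0.1, 0.1, 0.2]
opening: 0.0
1.4 [ 0.4324 -0.1461  0.2308] [0.15 0.14 0.21] 0.0
[[-0.001  0.999  0.036]
 [ 0.001  0.036 -0.999]
 [-1.    -0.001 -0.001]]
to target, tool axes [ 0.161   0.0975 -0.2156]
```

```bash
python3 -m jog '[[[0,0.018,-0.045,0,1],[0,0.036,-0.09,0,1],[0,0.06,-0.135,0,1],[0,0.08,-0.175,0,1],[0,0.0975,-0.2155,0,1],[0.04,0.0975,-0.2155,0,1],[0.08,0.0975,-0.2155,0,1],[0.11,0.0975,-0.2155,0,1],[0.125,0.0975,-0.2155,0,1],[0.125,0.0975,-0.2155,0,1],[0.125,0.0975,-0.2155,0,1]]]'
python3 st.py
python3 - <<'E'
from station import imaging
import cv2,numpy as np
a=imaging.get_image("top")["color"][150:290,130:360,::-1];b=imaging.get_image("wrist")["color"][:,:,::-1]
a=cv2.resize(a,None,fx=2,fy=2,interpolation=cv2.INTER_CUBIC)
cv2.imwrite("pics/t1.png",a);cv2.imwrite("pics/w1.png",b)
E
```

```text
t: 2.5
tool_pos: [0.523, 0.072, 0.1072]
tool_rot: [1.185, 1.225, -1.183]
contact_force: [-0.4, 0.1, 0.5]
opening: -0.0
2.5 [0.523  0.072  0.1072] [-0.44  0.06  0.47] -0.0
[[ 0.001  0.999  0.034]
 [ 0.001  0.034 -0.999]
 [-1.     0.001 -0.001]]
to target, tool axes [ 0.0372 -0.001  -0.001 ]
```

View pics/w1.png

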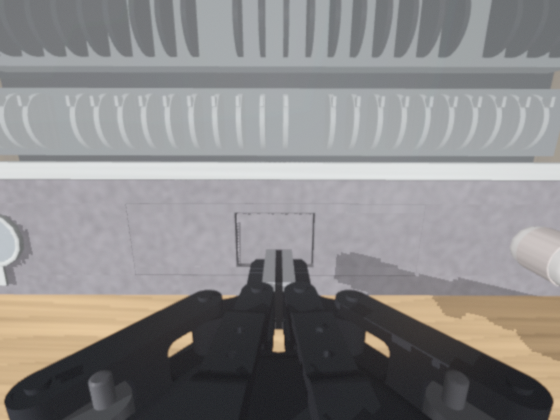

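The wrist view shows the plate's seam at columns 236–314, with its far edge at row 213 and near edge at about 266. The shut fingertips are centred over it at column 279. I'll cross-check its position from this view while descending to about z=0.078.

```bash
python3 - <<'E'
from station import imaging
from h import *
d=imaging.get_image("wrist")
P=[ray(d,u,v,.07) for u,v in [(236,213),(314,213),(314,266),(237,266)]]
print(np.round(P,4),np.mean(P,0))
E
python3 -m jog '[[[0.01,0,0,0,1],[0.02,-0.001,0,0,1],[0.027,-0.001,-0.001,0,1],[0.03,-0.001,-0.001,0,1],[0.03,-0.001,-0.001,0,1],[0.03,-0.001,-0.001,0,1]]]'
```

```text
[[0.5414 0.0995 0.07  ]
 [0.5432 0.0497 0.07  ]
 [0.5063 0.0472 0.07  ]
 [0.5044 0.099  0.07  ]] [0.52380253 0.07384832 0.07      ]
t: 3.25
tool_pos: [0.5228, 0.0736, 0.0784]
tool_rot: [1.185, 1.224, -1.18]
contact_force: [-0.3, 0.2, 0.4]
opening: -0.0001
```

Both cameras agree on (0.524, 0.074), and the tool is now at (0.523, 0.0736, 0.078). Next I'll feel down gently.

```bash
python3 -m jog '[[[0.002,0,0,0,1],[0.004,0,0,0,1],[0.006,0,0,0,1],[0.008,0,0,0,1],[0.009,0,0,0,1],[0.009,0,0,0,1]]]'
python3 -m jog '[[[0.001,0,0,0,1],[0.002,0,0,0,1],[0.002,0,0,0,1],[0.002,0,0,0,1]]]'
```

```text
t: 3.85
tool_pos: [0.5227, 0.0736, 0.0691]
tool_rot: [1.185, 1.224, -1.181]
contact_force: [-0.5, -1.0, 0.9]
opening: 0.0004
t: 4.25
tool_pos: [0.5228, 0.0735, 0.0674]
tool_rot: [1.185, 1.224, -1.181]
contact_force: [-1.0, -0.8, 2.6]
opening: -0.0004
```

At z=0.0674, below the strip's level, the force is a soft 2.6 N, so I'm on the plate. I'll press about 5 mm more, then back away up and towards the robot in the same call.

```bash
python3 -m jog '[[[0.002,0,0,0,1],[0.0035,0,0,0,1],[0.005,0,0,0,1],[0.0053,0,0,0,1],[0.0053,0,0,0,1],[-0.02,0,0,0,1],[-0.06,-0.02,0,0,1],[-0.1,-0.05,0,0,1],[-0.12,-0.09,0,0,1],[-0.12,-0.12,0,0,1],[-0.12,-0.14,0,0,1],[-0.12,-0.14,0,0,1]]]'
python3 - <<'E'
from station import imaging
import cv2,numpy as np
cv2.imwrite("pics/s2.png",imaging.get_image("scene")["color"][:,:,::-1])
E
```

```text
t: 5.45
tool_pos: [0.3813, 0.0686, 0.1864]
tool_rot: [1.186, 1.223, -1.18]
contact_force: [0.5, -1.1, 0.2]
opening: 0.0001
```

View pics/s2.png

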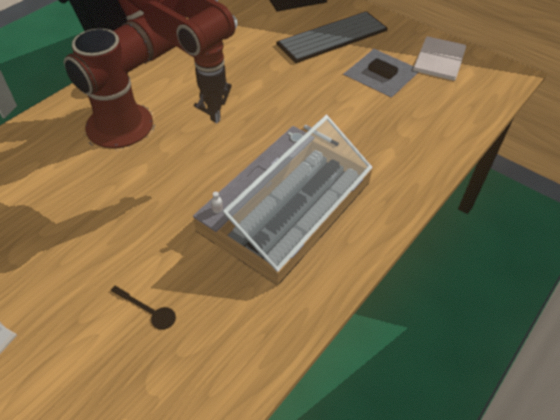

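The lid has been let go and is rising; its free edge now runs from (228,210) to (327,118). The hand is clear. I'll wait for it to come right up.

```bash
for i in 1 2 3; do python3 -m jog '[[[0,0,0,0,1],[0,0,0,0,1],[0,0,0,0,1],[0,0,0,0,1],[0,0,0,0,1],[0,0,0,0,1],[0,0,0,0,1],[0,0,0,0,1],[0,0,0,0,1],[0,0,0,0,1],[0,0,0,0,1],[0,0,0,0,1]]]' | tail -2; done
python3 - <<'E'
from station import imaging
import cv2,numpy as np
a=imaging.get_image("scene")["color"][:,:,::-1]; cv2.imwrite("pics/s3.png",a)
t=imaging.get_image("top")["color"][:,:,::-1];cv2.imwrite("pics/t3.png",t)
b=imaging.get_image("scene")["color"][:,:,::-1]
print(cv2.absdiff(a.copy(),b.copy())[100:300,180:420].max())
E
```

```text
contact_force: [0.3, -0.0, 0.6]
opening: 0.0001
contact_force: [-0.6, 0.2, 0.4]
opening: 0.0002
contact_force: [1.2, -0.9, -0.5]
opening: 0.0
9
```

View pics/s3.png

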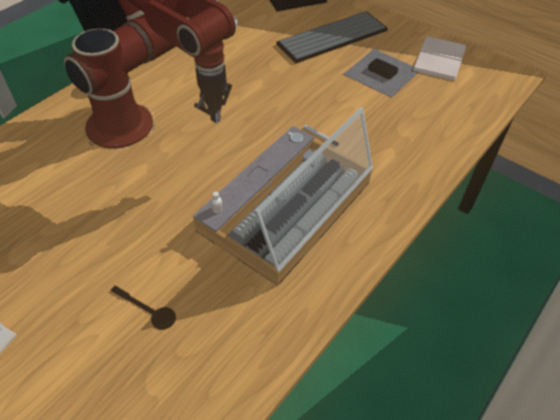

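View pics/t3.png

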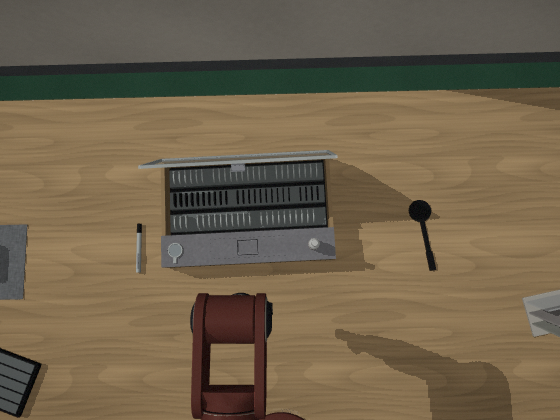

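The lid stands up, with its free edge running from (260,208) to (362,113) in the scene view. The lens, bottle, penlight and occluder are where they were. I'll check the lid angle against the projected geometry, and that it has stopped, before handing in.

```bash
python3 -m jog '[[[0,0,0,0,1],[0,0,0,0,1],[0,0,0,0,1],[0,0,0,0,1],[0,0,0,0,1],[0,0,0,0,1],[0,0,0,0,1],[0,0,0,0,1],[0,0,0,0,1],[0,0,0,0,1],[0,0,0,0,1],[0,0,0,0,1]]]'
python3 - <<'E'
from station import imaging
import cv2
from h import *
d=imaging.get_image("scene");a=d["color"][:,:,::-1].copy()
o=cv2.imread("pics/s3.png");z=cv2.imread("pics/scene0.png")
print("late diff",cv2.absdiff(a,o)[100:300,180:420].mean(),cv2.absdiff(a,o)[100:300,180:420].max())
m=np.array([.48415,.07165,.07]);yv=np.array([-.031,.9995,0]);xv=np.array([.9995,.031,0])
for th in (0.9,1.1,1.25):
    e=[m+xv*(.28-.2*np.cos(th))+s*.218*yv+np.array([0,0,.2*np.sin(th)]) for s in (1,-1)]
    print(th,[proj(d,p).round(1).tolist() for p in e])
t0=cv2.imread("pics/top0.png");t1=imaging.get_image("top")["color"][:,:,::-1]
for n,(x0,x1,y0,y1) in dict(lens=(165,187,238,266),drops=(305,322,235,252),pen=(130,148,220,276),occ=(405,440,195,275),plate=(235,260,238,256)).items():
    print(n,cv2.phaseCorrelate(cv2.cvtColor(t0,6)[y0:y1,x0:x1].astype(float),cv2.cvtColor(t1.copy(),6)[y0:y1,x0:x1].astype(float))[0])
E
```

```text
t: 10.45
tool_pos: [0.3823, 0.0686, 0.1866]
tool_rot: [1.186, 1.223, -1.179]
contact_force: [-0.1, -1.1, 0.1]
opening: -0.0004
late diff 1.2490277777777778 8
0.9 [[341.4, 106.6], [236.1, 205.5]]
1.1 [[353.0, 105.4], [247.1, 206.5]]
1.25 [[362.6, 106.2], [256.7, 209.2]]
lens (0.02497887852785574, 0.010431603097652342)
drops (0.11854882803580402, -0.03197712070785208)
pen (0.02581424398415777, 0.05584641375189392)
occ (-0.10595965819276643, -0.025087253265596132)
plate (0.639865941602574, 0.04607171148114375)
```

```bash
python3 -c "
from station import ctrl
print(ctrl.finish_job())"
```

```text
the job is handed in; nothing more can be done
None
```

The trial-lens case is open and the job is handed in, at about 10.5 s of the 51 s allowed. Handing in reports no verdict.

I found the push plate by its seam; the top and wrist cameras agreed on (0.524, 0.074). I felt it with the shut fingertips at about 2.6 N, pressed about 5 mm further, then took the hand up and back towards the robot.

- **Lid:** it stands at about 1.25 rad by projecting its edge into the scene view. The edge matched to a few pixels, 7 px at the worst corner. It was at rest, with only image noise between pictures 1.3 s apart.
- **Loose things:** the lens, bottle, pen torch and occluder showed shifts of about 0.1 pixel or less.
- **Hand:** clear of everything, with contact force readings only at noise level.
- **Plate:** its return was judged only from the pictures and from the hand being clear. The plate patch gave a 0.6-pixel shift between pictures; I put this down to the changed lighting and did not check it further.
- **Press force:** I did not read the force during the deepest part of the press. I only read it before the press and after the hand was away.

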